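# Change over the sample boxes

## Robot

A 7-joint arm with a two-finger parallel gripper is mounted at the origin on a cart in front of the work surface, level with it; the furniture and walls round the work are solid. World frame = base frame: x ahead of the robot, y to its left, z up, the work surface at z = 0. Lengths are in mm, angles in rad, forces in N, time in s.
With the tool pointing down it reaches from about 400 to 850 mm from the base axis. Payload 4.5 kg.
Tool frame: the origin (TCP) lies at the very end of the fingers, on their centre line; the grasp point (between the pads) lies 19 mm behind it (env.grasp_offset is the z of the grasp point in the tool frame, in mm); z points along the fingers, y is the line along which they close (so a half turn about z gives the same grasp; the last joint's range is limited). The gripper opens to 88 mm and grips with 3 to 60 N. Pads are 18 mm wide; open, the fingers measure 123 mm over their backs; the gripper's body (75 mm by 187 mm) begins 45 mm behind the grasp point.
Start: joints at [-1.293, 0.689, -0.195, 1.565, 0.157, 0.902, -0.215], TCP at [150.848, 606.546, 238.743] pointing down, gripper open.
Joint ranges: [-3.01, 3.01], [-0.46, 2.08], [-1.47, 1.51], [0.13, 2.56], [-1, 4.14], [0.04, 2.09], [-2.66, 2.66]. Speed limits (rad/s): [2.57, 2.57, 3.14, 3.14, 3.14, 3.14, 3.14].

## Interface

Orientations are given as a rotation vector (axis times angle).
In Python, from cell import readout, camera, camera_model, env gives the robot as it stands.
- The arm moves only by the tool carry_out, never from a script. Its argument "motion" is a list of rows, each a list of 5 numbers: the gripper command: -1 is fully open, 1 is shut, values between are in proportion, then the shift along the tool's x, y, z in m, then the turn about the tool's z in degrees. In form: [[claw, tx, ty, tz, yaw], ...]. A call has 1 to 5 rows; each row is the pose to reach, as a shift and turn from the pose commanded when the call began, along the tool's axes at that moment; what a row does not reach only later rows make up. A row lasts 1/8 s, in which the tool goes at most 62.5 mm and 10.7 degrees, less where a joint would pass 70% of its speed; a pose out of reach is approached as far as the arm can. A call with a gripper value outside its range is refused whole. The fingers move at their own pace and stop on an object; "squeeze" is the grip in N (left out, the last holds). Time passes only in rows, so rows that repeat a pose let the fingers close. It gives the time, the measured TCP pose, the force, the opening and the grip force at its end, in the units of the state.
- readout.read_state(): the state, without advancing time (a new reading comes with each control period).
- camera(name): name is "side" or "top"; returns the picture (400x640x3 uint8, red, green, blue); there is no depth.
- camera_model(name): a dict with "vertical_fov" (degrees; the focal length in pixels is half the picture's height over the tangent of half this angle, whatever the lens; pixels are square), "cx", "cy" (the principal point, pixels), "k1" (the pictures are not rectified: a ray, as slopes to the right and down, at radius r is drawn at 1 + k1 r^2 times it, then the intrinsics apply), "cam_to_world" (4x4, takes a point from camera to world coordinates). Camera axes: x right, y up, looking along -z (the intrinsics and any distortion apply to the point x, -y, -z); pixel columns grow to the right and rows downward; lengths in mm; the calibration is good to about 2 mm. A picture is of the moment at which its call begins. camera_model takes no time and is no camera call.
- env.sign_off(): hands the job in; it is judged then, once.
The state is a dict: "clock": time; "q": joint angles; "joint_velocities": joint speeds; "joint_torque": joint torques, N m; "tcp_pos": TCP position; "tool_rot": TCP orientation; "ft_force": force on the tool from outside, world axes, zero at the start; "wrist_torque": the same for the moment, N m; "opening": finger opening in mm; "gripper_force": force on a finger pad.
Only numpy, scipy, OpenCV 4.12 (cv2) and the standard library are available. Lean on these libraries where they do the work, as an engineer would, in place of code of your own. Each camera call takes 0.05 s, during which the arm holds its last target. There are 200 camera calls.

## Task

Change over the two sample boxes: push the open lid of the blue box over so that it drops shut, and flip the lid of the green box up by its lip and past upright so that it stays open on its own. Only push with the fingers and push gently: do not grip, lift, tip or shove the boxes about, and do not move the stamp, the weight, the pen or the calculator.

Things in the scene. Friction and masses are not known exactly. Their poses are not given: they have to be found in the camera images.
- green_box: green-painted hollow, empty box with a hinged lid, loose on the worktop, about 0.85 kg. 100 deep (x) x 120 wide (y) x 60 mm high without the lid. Origin at the centre of its underside; z up; its x axis points from the front (lip side, facing the robot) to the back (hinge side). It starts shut.
- blue_box: blue-painted hollow, empty box with a hinged lid, loose on the worktop, about 0.85 kg. 100 deep (x) x 120 wide (y) x 60 mm high without the lid. Origin at the centre of its underside; z up; its x axis points from the front (lip side, facing the robot) to the back (hinge side). It starts open.
- green_lid (a joint): green lid's hinge (rad), along the box's back rim: 0 = shut, 1.8 = open at its stop, leaning a little back. It starts shut. Lid: 102 x 120 x 5 mm plate, 0.12 kg, swings freely: below about 1.45 it falls shut, above about 1.55 it falls back to the stop and gravity keeps it there. When shut its underside is 61 mm above the worktop.
- blue_lid (a joint): blue lid's hinge (rad), along the box's back rim: 0 = shut, 1.8 = open at its stop, leaning a little back. It starts open at the stop. Lid: 102 x 120 x 5 mm plate, 0.12 kg, swings freely: below about 1.45 it falls shut, above about 1.55 it falls back to the stop and gravity keeps it there. When shut its underside is 61 mm above the worktop.
- green_lid_lip (a point): middle of the rolled outer edge (5 mm thick) of the green lid's thumb lip, which is 70 mm wide, 30 mm long, 4 mm thick and flares from the lid's front edge forwards and up at 45 degrees, with free space below it. Lid shut: 71 mm in front of the box's centre, 84.5 mm above the worktop (122.5 mm before and 23.5 mm above the hinge line). Swings with the lid
- blue_lid_lip (a point): middle of the rolled outer edge (5 mm thick) of the blue lid's thumb lip, which is 70 mm wide, 30 mm long, 4 mm thick and flares from the lid's front edge forwards and up at 45 degrees, with free space below it. Lid shut: 71 mm in front of the box's centre, 84.5 mm above the worktop (122.5 mm before and 23.5 mm above the hinge line). Swings with the lid
- green_box_hinge (a point): middle of the green lid's hinge line: 51.5 mm behind the centre of the green box and 61 mm above the worktop
- blue_box_hinge (a point): middle of the blue lid's hinge line: 51.5 mm behind the centre of the blue box and 61 mm above the worktop
- stamp: wooden hand stamp, 24 x 46 x 67 mm high, upright between the boxes; bystander; origin at the centre of its underside
- brass_weight: brass weight with a knob, 30 mm across, 34 mm high, behind and between the boxes; bystander; origin at the centre of its underside
- pen: blue and white pen lying at the right, 142 mm long; bystander; origin at the centre of its underside
- calculator: black desk calculator lying flat at the left, 112 x 70 x 14 mm; bystander; origin at the centre of its underside

How it is judged:
By the outcome, as a careful person would: the job done as asked, in the order asked, and still so for the second after the job is handed in, with the robot touching nothing.
It also fails if it takes over 56 s, if anything falls off the work surface, if the arm or the gripper's body presses on something with over 40 N, if the wrist force passes 120 N, or if a joint passes its speed limit or range.

## Working session

There is one attempt and no reset: what is moved stays moved. The work goes in short steps, Python scripts to look and compute and a tool call to move; the robot and the scene stay as the last step left them, time stands still between calls to the robot, and variables do not carry over. Pictures are saved under pics/ and viewed, at most 10 in all, crops included, and the job is handed in when it is done.

Besides the shell and the picture viewer there is one more tool, called after "Request:" as a command line: name --pt "numbers of a row" for each row, then --argument value for the rest. carry_out: Moves the arm, as the interface text tells. Its arguments: {"type":"object","properties":{"motion":{"type":"array"},"squeeze":{"type":"number"}},"required":["motion"]}

```bash
ls; mkdir -p pics
python3 - <<'E'
from cell import readout,camera,camera_model,env
import cv2
for n in("side","top"):
    cv2.imwrite(f"pics/{n}0.png",camera(n)[:,:,::-1]); print(camera_model(n))
s=readout.read_state();print(s)
E
```

```text
pics
{'vertical_fov': 43.83329439726256, 'cx': 319.71240990465907, 'cy': 199.17194965360216, 'k1': -0.002859041102615488, 'cam_to_world': array([[ 3.10720161e-01,  6.88977338e-01, -6.54800129e-01,
        -4.54093981e+02],
       [-9.50500919e-01,  2.24508479e-01, -2.14811418e-01,
        -3.15169749e+02],
       [-9.92017560e-04,  6.89134363e-01,  7.24632904e-01,
         1.20221429e+03],
       [ 0.00000000e+00,  0.00000000e+00,  0.00000000e+00,
         1.00000000e+00]])}
{'vertical_fov': 48.845554625931435, 'cx': 314.27318195642937, 'cy': 199.65942758350428, 'k1': -0.05591858021257966, 'cam_to_world': array([[ 2.83253302e-03,  9.95014535e-01, -9.96897829e-02,
         3.93578861e+02],
       [-9.99984362e-01,  3.29910726e-03,  4.51571794e-03,
         1.17708314e+01],
       [ 4.82209227e-03,  9.96754330e-02,  9.95008319e-01,
         1.62052758e+03],
       [ 0.00000000e+00,  0.00000000e+00,  0.00000000e+00,
         1.00000000e+00]])}
{'clock': 0.1, 'q': array([-1.29318639,  0.68992417, -0.19449869,  1.5662244 ,  0.15734251,
        0.90254259, -0.21510507]), 'joint_velocities': array([-0.00083358, -0.00289369, -0.00056072, -0.00384999, -0.00184128,
        0.00120358, -0.00071086]), 'joint_torque': array([-3.64995845e-03, -5.28500032e+01, -1.27214335e+00, -1.53838956e+01,
       -5.27136074e-02,  1.94892848e-03,  5.25304745e-05]), 'tcp_pos': array([150.80390004, 605.94115123, 237.97887701]), 'tool_rot': array([-3.81900205e-01, -3.11825873e+00,  2.67718214e-03]), 'ft_force': array([ 0.56123644, -0.03487469,  0.54538499]), 'wrist_torque': array([ 0.04451643,  0.02085486, -0.0357462 ]), 'gripper_force': 0.0, 'opening': 88.31882018169547}
```

View pics/top0.png

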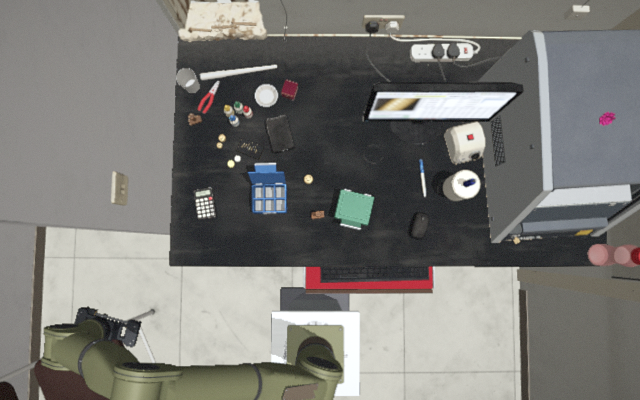

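View pics/side0.png

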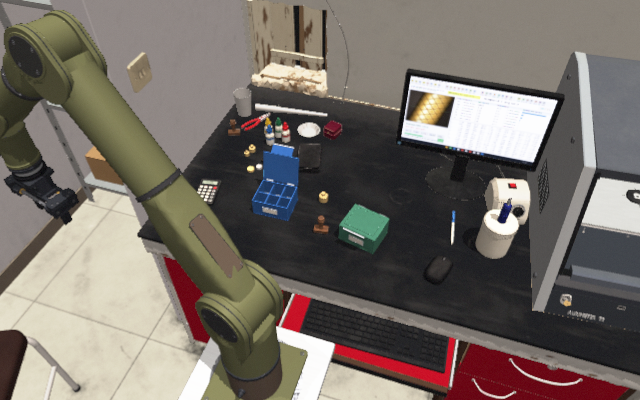

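The top view shows the open blue box near (268,197), with its lid up at (264,172). The shut green box is near (354,208), the stamp at (318,215) and the weight at (308,180). I'll measure by colour masks and use zoomed crops.

```bash
cat > h.py <<'E'
import numpy as np,cv2
from cell import camera,camera_model
def ray(n,px):
    m=camera_model(n);f=200/np.tan(np.radians(m["vertical_fov"]/2));K=np.array([[f,0,m["cx"]],[0,f,m["cy"]],[0,0,1]])
    u=cv2.undistortPoints(np.array(px,float).reshape(-1,1,2),K,np.array([m["k1"],0,0,0,0.])).reshape(-1,2)
    T=m["cam_to_world"];d=np.c_[u[:,0],-u[:,1],-np.ones(len(u))]@T[:3,:3].T
    return T[:3,3],d
def onz(n,px,z):
    o,d=ray(n,px);return (o+d*((z-o[2])/d[:,2])[:,None])[:,:2]
def proj(n,P):
    m=camera_model(n);f=200/np.tan(np.radians(m["vertical_fov"]/2));T=np.linalg.inv(m["cam_to_world"])
    p=np.atleast_2d(P)@T[:3,:3].T+T[:3,3];s=np.c_[p[:,0]/-p[:,2],-p[:,1]/-p[:,2]]
    s=s*(1+m["k1"]*(s**2).sum(1,keepdims=True));return s*f+[m["cx"],m["cy"]]
def mask(img,lo,hi):
    return cv2.inRange(cv2.cvtColor(img,cv2.COLOR_RGB2HSV),np.array(lo),np.array(hi))
def crop(img,x0,y0,x1,y1,k,name):
    cv2.imwrite(name,cv2.resize(img[y0:y1,x0:x1,::-1],None,fx=k,fy=k,interpolation=cv2.INTER_NEAREST))
E
python3 - <<'E'
from h import *
im=[cv2.imread(f"pics/{n}0.png")[:,:,::-1] for n in("top","side")]
k=6
a=cv2.resize(im[0][155:245,240:390],None,fx=5,fy=5,interpolation=cv2.INTER_NEAREST)
b=cv2.resize(im[1][140:260,240:400],None,fx=5,fy=5,interpolation=cv2.INTER_NEAREST)
cv2.imwrite("pics/ct.png",a[:,:,::-1]);cv2.imwrite("pics/cs.png",b[:,:,::-1])
for c,lo,hi in(("green",(65,80,40),(95,255,255)),("blue",(100,120,40),(118,255,255))):
  for n,i in zip(("top","side"),im):
    m=mask(i,lo,hi);m[:140]=0;m[265:]=0;m[:,:240]=0;m[:,392:]=0
    cs=[x for x in cv2.findContours(m,0,1)[0] if cv2.contourArea(x)>80]
    for x in cs: print(c,n,cv2.contourArea(x),cv2.minAreaRect(x),cv2.boundingRect(x),cv2.approxPolyDP(x,3,True).reshape(-1,2).tolist())
E
```

```text
green top 226.0 ((353.121337890625, 208.23443603515625), (35.272056579589844, 32.351802825927734), 13.240517616271973) (334, 189, 35, 38) [[341, 189], [334, 217], [338, 211], [341, 222], [367, 224], [352, 219], [357, 217], [340, 217], [344, 215], [339, 213], [345, 204], [346, 214], [348, 210], [352, 214], [353, 210], [347, 207], [352, 208], [355, 203], [359, 206], [355, 211], [359, 209], [357, 201], [349, 205], [349, 197], [345, 200], [350, 204], [342, 205], [340, 196], [349, 193], [343, 194]]
green side 1590.5 ((362.8612365722656, 227.678955078125), (46.64445495605469, 39.79789733886719), 23.749494552612305) (338, 203, 52, 51) [[355, 203], [339, 224], [338, 237], [373, 253], [386, 233], [389, 218]]
blue top 1050.0 ((266.90496826171875, 189.12380981445312), (47.24222946166992, 38.40928649902344), 87.70938873291016) (247, 166, 40, 48) [[254, 166], [253, 172], [247, 172], [253, 184], [252, 211], [261, 213], [253, 209], [255, 199], [264, 200], [265, 211], [265, 199], [281, 198], [286, 201], [286, 210], [275, 211], [286, 212], [286, 186], [273, 183], [284, 182], [283, 172], [277, 172], [275, 166]]
blue side 2536.5 ((278.50341796875, 181.8944091796875), (44.2717399597168, 71.70074462890625), 13.172554969787598) (252, 145, 48, 76) [[273, 145], [270, 152], [263, 151], [263, 179], [252, 198], [253, 212], [288, 220], [297, 200], [298, 158], [292, 156], [293, 149]]
```

View pics/ct.png

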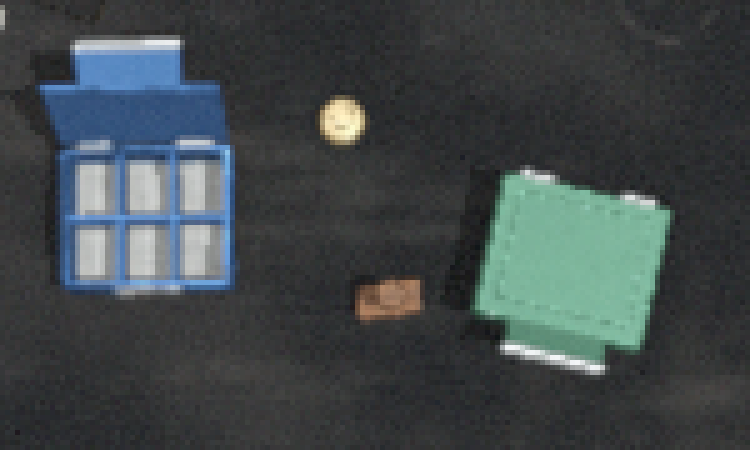

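View pics/cs.png

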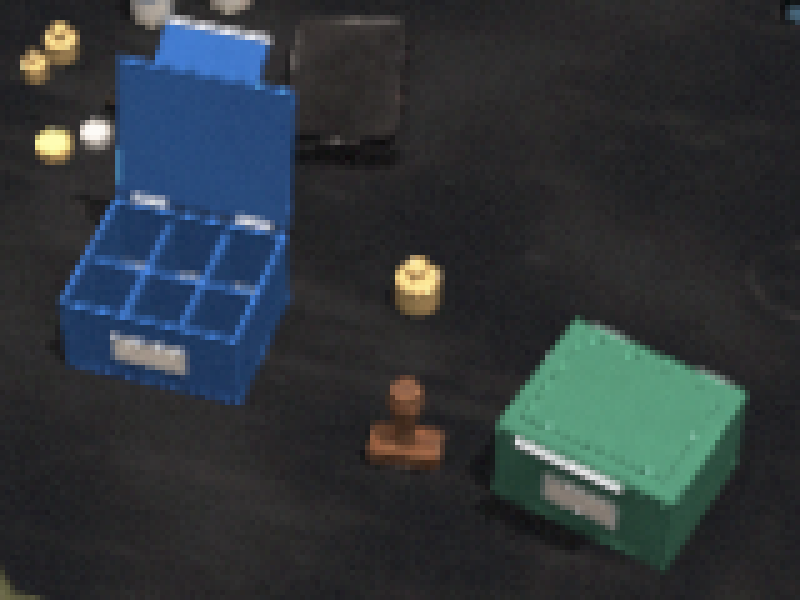

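The crops show the geometry. In the top crop, green's lid corners are at about (505,172), (671,209), (640,350) and (475,313), and its white lip edge runs from (502,348) to (604,371). Blue's front rim runs from (66,288) to (234,288), its lip edge from (74,42) to (181,40).

Run:
```python
from h import *
np.set_printoptions(precision=1,suppress=True)
t=lambda p:(np.array(p,float))/5-0.4+[240,155]
s=lambda p:(np.array(p,float))/5-0.4+[240,140]
def two(pt,ps):
    o1,d1=ray("top",pt);o2,d2=ray("side",ps);r=[]
    for a,b in zip(d1,d2):
        x=np.linalg.lstsq(np.c_[a,-b],o2-o1,rcond=None)[0];p,q=o1+a*x[0],o2+b*x[1];r.append(np.r_[(p+q)/2,np.linalg.norm(p-q)])
    return np.array(r)
g=onz("top",t([(505,172),(671,209),(640,350),(475,313)]),66);gs=onz("side",s([(580,318),(748,395),(670,500),(498,425)]),66)
print("green",g,g.mean(0),"side",gs,gs.mean(0))
for c in(g,gs):
    f=(c[2]+c[3])/2;b=(c[0]+c[1])/2;print("yaw",np.degrees(np.arctan2(*(b-f)[::-1])),"yaw lat",np.degrees(np.arctan2(*(c[0]-c[1])[::-1]))-90,np.linalg.norm(b-f),np.linalg.norm(c[0]-c[1]))
print("glip",two(t([(502,346),(604,370)]),s([(516,441),(620,488)])))
b=onz("top",t([(62,150),(235,147),(233,290),(65,290)]),60)
bs=onz("side",s([(110,202),(288,236),(240,340),(64,300)]),60)
print("blue",b,b.mean(0),"side",bs,bs.mean(0))
for c in(b,bs):
    f=(c[2]+c[3])/2;k=(c[0]+c[1])/2;print("yaw",np.degrees(np.arctan2(*(k-f)[::-1])),np.degrees(np.arctan2(*(c[0]-c[1])[::-1]))-90)
print("blip",two(t([(74,42),(181,40)]),s([(170,20),(270,40)])))
print("stamp",onz("top",t([(390,298)]),30),"weight",onz("top",t([(342,122)]),34))
print("stamp",onz("side",s([(405,465)]),0),onz("side",s([(405,383)]),67))
from cell import readout
from scipy.spatial.transform import Rotation as R
st=readout.read_state();print(R.from_rotvec(st["tool_rot"]).as_matrix())
```

```text
green [[ 587.8  -88.8]
 [ 561.7 -206.9]
 [ 461.4 -183.9]
 [ 487.3  -67.3]] [ 524.5 -136.8] side [[ 590.9  -90.6]
 [ 560.6 -204.6]
 [ 466.3 -179.1]
 [ 490.5  -66.9]] [ 527.  -135.3]
yaw -12.50338354865369 yaw lat -12.45178163977728 102.82493005487804 120.92597778822169
yaw -14.167277624731048 yaw lat -14.87554228605731 100.43977358549404 117.98780059188228
glip [[ 463.   -85.1   88.6    0.5]
 [ 445.9 -154.1   91.5    3. ]]
blue [[603.3 227.5]
 [605.8 103.7]
 [503.4 104.2]
 [503.  223.6]] [553.9 164.8] side [[601.6 232.4]
 [608.1 110.2]
 [512.5 107.4]
 [510.2 225.7]] [558.1 168.9]
yaw 0.9468557775162819 1.1782281618144452
yaw 2.9026627097239928 3.061593839374538
blip [[660.2 204.8 175.9   0.1]
 [660.8 135.1 177.2   3.7]]
stamp [[500.1  -7.6]] weight [[628.   27.6]]
stamp [[495.6  -6.4]] [[504.4  -3.5]]
[[-1.   0.2 -0. ]
 [ 0.2  1.  -0. ]
 [-0.  -0.  -1. ]]
```

Request:
carry_out --pt "1 -0.05 -0.023 0 -4" --pt "1 -0.1 -0.046 0 -8" --pt "1 -0.15 -0.069 0 -12" --pt "1 -0.2 -0.092 0 -14" --pt "1 -0.25 -0.115 0 -14" --squeeze 10

```text
clock: 0.72
tcp_pos: [366.9, 433.1, 238.4]
tool_rot: [0.001, -3.141, 0.001]
ft_force: [-0.3, 0.6, 0.3]
opening: 40.3
gripper_force: 0.0
```

Request:
carry_out --pt "1 -0.042 -0.033 0 0" --pt "1 -0.084 -0.066 0 0" --pt "1 -0.126 -0.099 0 0" --pt "1 -0.168 -0.132 0 0" --pt "1 -0.21 -0.165 0 0"

```text
clock: 1.35
tcp_pos: [576.8, 268.4, 238.4]
tool_rot: [0.001, -3.141, 0.0]
ft_force: [-0.0, 0.1, -1.0]
opening: 0.5
gripper_force: 0.0
```

Request:
carry_out --pt "1 -0.042 -0.033 0 0" --pt "1 -0.084 -0.066 0 0" --pt "1 -0.13 -0.099 0 0" --pt "1 -0.13 -0.099 0 0" --pt "1 -0.13 -0.099 0 0"

```text
clock: 1.98
tcp_pos: [705.0, 171.4, 237.9]
tool_rot: [0.001, -3.14, -0.001]
ft_force: [-0.1, 0.2, -0.1]
opening: 0.6
gripper_force: 0.0
```

Request:
carry_out --pt "1 0 0 0.03 0" --pt "1 0 0 0.06 0" --pt "1 0 0 0.083 0" --pt "1 0.01 0 0.083 0" --pt "1 0.02 0 0.083 0"

```text
clock: 2.6
tcp_pos: [684.8, 172.2, 156.9]
tool_rot: [-0.003, 3.141, 0.002]
ft_force: [-0.3, -0.3, 0.8]
opening: 0.6
gripper_force: 0.0
```

Request:
carry_out --pt "1 0.008 0 0 0" --pt "1 0.015 0 0 0" --pt "1 0.022 0 0 0" --pt "1 0.029 0 0 0" --pt "1 0.035 0 0 0"

```text
clock: 3.22
tcp_pos: [650.4, 170.8, 155.7]
tool_rot: [0.001, -3.141, -0.0]
ft_force: [-0.2, 0.1, 1.0]
opening: 0.3
gripper_force: 0.1
```

Request:
carry_out --pt "1 0.006 0 0 0" --pt "1 0.012 0 0 0" --pt "1 0.018 0 0 0" --pt "1 0.024 0 0 0" --pt "1 0.03 0 0 0"

```text
clock: 3.85
tcp_pos: [620.4, 170.7, 155.7]
tool_rot: [0.001, -3.141, -0.0]
ft_force: [1.0, -0.3, 0.2]
opening: 0.4
gripper_force: 0.0
```

Run:
```python
from h import *
crop(camera("side"),230,80,390,200,5,"pics/s1.png")
```

```text
(no output)
```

View pics/s1.png

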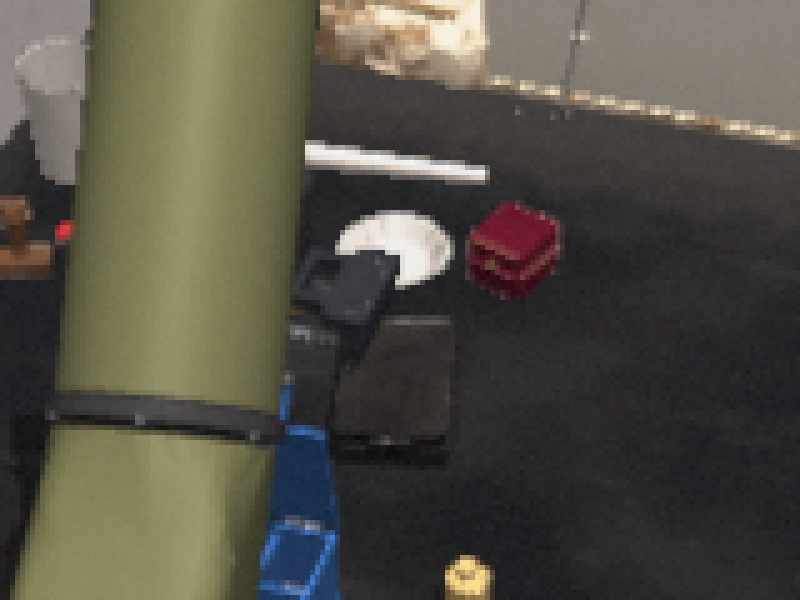

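The arm hides most of the blue box, but its lid still stands near upright, with its edge at about (320,430) in the crop. I'll keep pushing slowly.

Request:
carry_out --pt "1 0.006 0 0 0" --pt "1 0.012 0 0 0" --pt "1 0.018 0 0 0" --pt "1 0.024 0 0 0" --pt "1 0.028 0 0 0"

```text
clock: 4.53
tcp_pos: [592.4, 170.8, 155.7]
tool_rot: [0.001, -3.141, -0.0]
ft_force: [0.1, 0.8, 0.6]
opening: 0.6
gripper_force: 0.0
```

Request:
carry_out --pt "1 0 0 0 0" --pt "1 0 0 0 0" --pt "1 -0.02 0 0 0" --pt "1 -0.02 -0.02 -0.05 0" --pt "1 -0.02 -0.05 -0.09 0"

```text
clock: 5.15
tcp_pos: [613.3, 121.5, 246.8]
tool_rot: [-0.004, 3.141, 0.002]
ft_force: [0.4, -0.2, 0.5]
opening: 0.6
gripper_force: 0.0
```

Run:
```python
from h import *
a=camera("side")[90:240,230:400];b=camera("top")[110:260,220:390]
cv2.imwrite("pics/b1.png",cv2.resize(np.hstack([a,b])[:,:,::-1],None,fx=2.3,fy=2.3,interpolation=cv2.INTER_CUBIC))
```

```text
(no output)
```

View pics/b1.png

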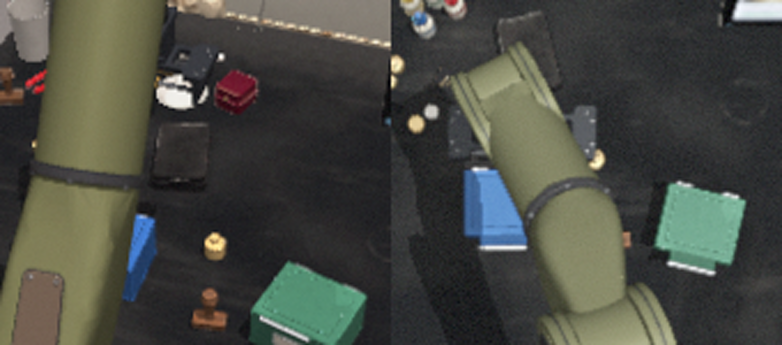

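Blue's lid is shut: its lid is flat and the white lip edge is at the front, about (503,247) in the right half. Next I'll move in front of the green lip.

Request:
carry_out --pt "1 0.036 -0.046 0 4" --pt "1 0.072 -0.092 0 8" --pt "1 0.108 -0.138 0 13" --pt "1 0.144 -0.184 0 13" --pt "1 0.185 -0.234 0 13"

```text
clock: 5.88
tcp_pos: [428.5, -112.5, 245.3]
tool_rot: [0.353, 3.121, 0.001]
ft_force: [0.8, -0.9, 0.4]
opening: 0.6
gripper_force: 0.0
```

Request:
carry_out --pt "1 0 0 0 0" --pt "1 0 0 0 0" --pt "1 0 0 0 0"

```text
clock: 6.25
tcp_pos: [430.6, -110.1, 245.6]
tool_rot: [0.35, 3.121, 0.002]
ft_force: [0.5, 0.2, -0.5]
opening: 0.6
gripper_force: 0.0
```

Request:
carry_out --pt "1 0.006 -0.004 0.05 0" --pt "1 0.006 -0.004 0.1 0" --pt "1 0.006 -0.004 0.15 0" --pt "1 0.006 -0.004 0.19 0" --pt "1 0.006 -0.004 0.2 0"

```text
clock: 6.88
tcp_pos: [423.2, -112.5, 43.6]
tool_rot: [-0.348, -3.117, -0.001]
ft_force: [0.6, -0.1, 0.3]
opening: 0.6
gripper_force: 0.0
```

Run:
```python
from h import *
from cell import readout
print(readout.read_state()["tcp_pos"])
a=camera("side")[150:270,300:420];b=camera("top")[150:270,290:410]
cv2.imwrite("pics/g1.png",cv2.resize(np.hstack([a,b])[:,:,::-1],None,fx=3.3,fy=3.3,interpolation=cv2.INTER_CUBIC))
```

```text
[ 423.17517647 -112.46600202   43.61870885]
```

View pics/g1.png

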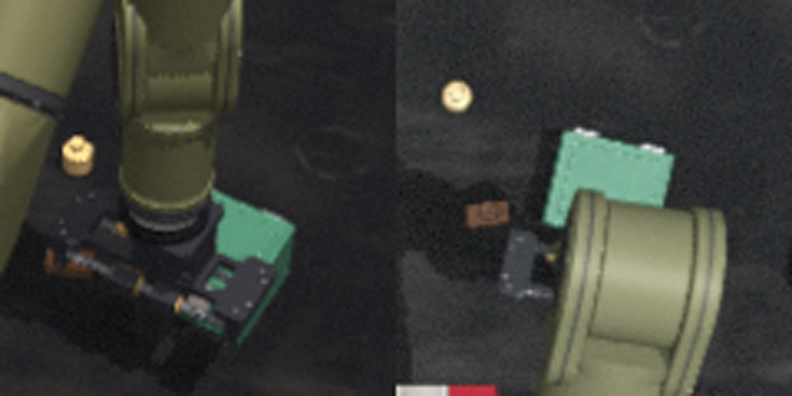

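The gripper is in front of the green lip and clear of the stamp, which is at (488,213) in the right half. I'll approach slowly and watch the force.

Request:
carry_out --pt "1 -0.004 0 0 0" --pt "1 -0.008 0 0 0" --pt "1 -0.011 0 0 0" --pt "1 -0.013 0 0 0" --pt "1 -0.014 0 0 0"

```text
clock: 7.6
tcp_pos: [437.2, -117.7, 46.5]
tool_rot: [-0.355, -3.12, -0.001]
ft_force: [0.2, -1.1, -0.1]
opening: 0.4
gripper_force: 0.0
```

Request:
carry_out --pt "1 -0.001 0 0 0" --pt "1 -0.002 0 0 0" --pt "1 -0.003 0 0 0" --pt "1 -0.003 0 0 0"

```text
clock: 8.1
tcp_pos: [440.0, -118.2, 46.3]
tool_rot: [-0.355, -3.12, -0.001]
ft_force: [-0.9, 0.5, 0.7]
opening: 0.7
gripper_force: 0.0
```

Request:
carry_out --pt "1 -0.001 0 0 0" --pt "1 -0.002 0 -0.001 0" --pt "1 -0.003 0 -0.003 0" --pt "1 -0.004 0 -0.005 0" --pt "1 -0.005 0 -0.008 0"

```text
clock: 8.72
tcp_pos: [443.7, -119.1, 54.4]
tool_rot: [-0.354, -3.118, -0.0]
ft_force: [-2.9, 1.2, -0.8]
opening: 0.8
gripper_force: 1.6
```

Run:
```python
from cell import readout
s=readout.read_state();print(s["tcp_pos"],s["ft_force"],s["wrist_torque"])
```

```text
[ 443.69867996 -119.14584178   54.37961208] [-2.85305599  1.24271829 -0.82908222] [0.23457189 0.49378501 0.00227076]
```

Request:
carry_out --pt "1 -0.001 0 -0.006 0" --pt "1 -0.003 0 -0.013 0" --pt "1 -0.005 0 -0.02 0" --pt "1 -0.007 0 -0.027 0" --pt "1 -0.01 0 -0.034 0"

```text
clock: 9.35
tcp_pos: [455.2, -121.9, 89.0]
tool_rot: [-0.355, -3.121, -0.0]
ft_force: [-0.2, -0.2, -1.3]
opening: 0.2
gripper_force: 0.3
```

Run:
```python
from h import *
from cell import readout
s=readout.read_state();print(s["tcp_pos"],s["ft_force"],s["wrist_torque"])
a=camera("side")[150:270,300:420];b=camera("top")[150:270,290:410]
cv2.imwrite("pics/g2.png",cv2.resize(np.hstack([a,b])[:,:,::-1],None,fx=3.3,fy=3.3,interpolation=cv2.INTER_CUBIC))
```

```text
[ 455.21550425 -121.85516975   88.96742056] [-0.20411283 -0.247377   -1.30318993] [-0.03430142  0.14081992  0.01930733]
```

View pics/g2.png

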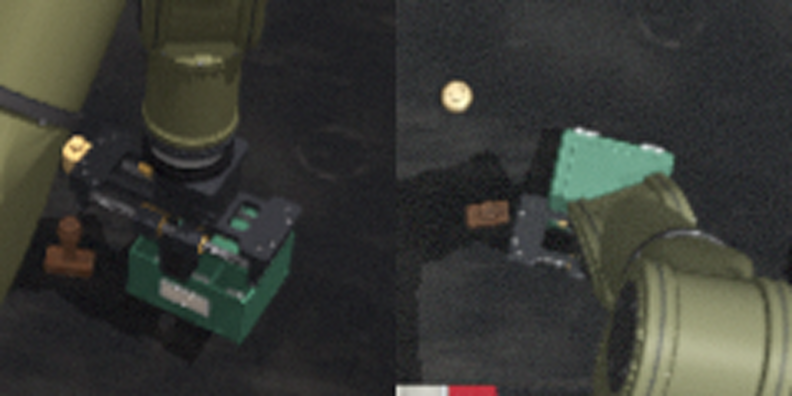

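Request:
carry_out --pt "1 -0.003 0 -0.007 0" --pt "1 -0.006 0 -0.013 0" --pt "1 -0.009 0 -0.018 0" --pt "1 -0.013 0 -0.022 0" --pt "1 -0.017 0 -0.025 0"

```text
clock: 10.07
tcp_pos: [469.3, -125.1, 113.4]
tool_rot: [-0.354, -3.116, -0.0]
ft_force: [-6.3, 1.9, 4.5]
opening: 0.7
gripper_force: 3.1
```

Run:
```python
from h import *
from cell import readout
s=readout.read_state();print(s["tcp_pos"],s["ft_force"],s["wrist_torque"])
b=camera("side")[160:270,320:410]
cv2.imwrite("pics/g3.png",cv2.resize(b[:,:,::-1],None,fx=5,fy=5,interpolation=cv2.INTER_CUBIC))
```

```text
[ 469.33274298 -125.12465675  113.40081144] [-6.3040184   1.90243084  4.46359885] [0.37299372 1.07528061 0.01684415]
```

View pics/g3.png

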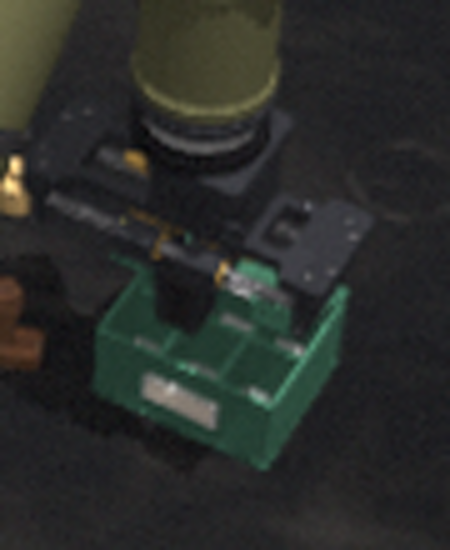

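The lid is partly open: the compartments show at about (230,340). The rising reaction force means friction is building, so I'll slide up before pushing further.

Request:
carry_out --pt "1 0 0 -0.004 0" --pt "1 0 0 -0.008 0" --pt "1 0 0 -0.01 0"

```text
clock: 10.5
tcp_pos: [471.9, -125.6, 123.7]
tool_rot: [-0.355, -3.121, -0.001]
ft_force: [-0.6, 0.6, -0.0]
opening: 0.2
gripper_force: 0.2
```

Request:
carry_out --pt "1 -0.003 0 -0.005 0" --pt "1 -0.006 0 -0.009 0" --pt "1 -0.01 0 -0.012 0" --pt "1 -0.014 0 -0.014 0" --pt "1 -0.018 0 -0.016 0"

```text
clock: 11.12
tcp_pos: [489.0, -129.6, 139.4]
tool_rot: [-0.355, -3.12, -0.0]
ft_force: [-0.8, 0.9, 1.4]
opening: 0.6
gripper_force: 0.6
```

Request:
carry_out --pt "1 -0.004 0 -0.001 0" --pt "1 -0.008 0 -0.002 0" --pt "1 -0.012 0 -0.002 0" --pt "1 -0.016 0 -0.002 0" --pt "1 -0.02 0 -0.002 0"

```text
clock: 11.75
tcp_pos: [508.7, -134.0, 141.2]
tool_rot: [-0.355, -3.12, -0.001]
ft_force: [-1.5, 0.4, 0.9]
opening: 0.9
gripper_force: 0.5
```

Request:
carry_out --pt "1 -0.004 0 0 0" --pt "1 -0.008 0 0 0" --pt "1 -0.012 0 0 0" --pt "1 -0.016 0 0 0" --pt "1 -0.02 0 0 0"

```text
clock: 12.38
tcp_pos: [528.1, -138.6, 141.2]
tool_rot: [-0.355, -3.12, -0.0]
ft_force: [-0.6, 0.1, 0.3]
opening: 0.8
gripper_force: 0.2
```

```bash
cat > e.py <<'E'
from h import *
for n in("top","side"):
    i=camera(n);m=mask(i,(65,80,40),(95,255,255));m[:130]=0;m[265:]=0;m[:,:310]=0;m[:,400:]=0
    x=max(cv2.findContours(m,0,1)[0],key=cv2.contourArea);print(n,cv2.boundingRect(x),cv2.approxPolyDP(cv2.convexHull(x),1.5,True).reshape(-1,2).tolist())
E
python3 e.py
```

```text
top (342, 193, 8, 5) [[342, 193], [349, 197], [342, 195]]
side (338, 190, 52, 64) [[351, 190], [379, 197], [387, 205], [389, 215], [387, 232], [373, 253], [338, 237], [339, 225]]
```

Request:
carry_out --pt "1 -0.004 0 0 0" --pt "1 -0.008 0 0 0" --pt "1 -0.012 0 0 0" --pt "1 -0.016 0 0 0" --pt "1 -0.02 0 0 0"

```text
clock: 13.1
tcp_pos: [547.6, -143.0, 141.2]
tool_rot: [-0.355, -3.12, -0.001]
ft_force: [-0.2, -0.9, -0.5]
opening: 0.8
gripper_force: 0.1
```

Request:
carry_out --pt "1 -0.004 0 0 0" --pt "1 -0.008 0 0 0" --pt "1 -0.012 0 0 0" --pt "1 -0.016 0 0 0" --pt "1 -0.02 0 0 0"

```text
clock: 13.72
tcp_pos: [567.0, -147.5, 141.1]
tool_rot: [-0.355, -3.12, -0.0]
ft_force: [-0.8, -0.4, -0.2]
opening: 0.4
gripper_force: 0.0
```

Request:
carry_out --pt "1 -0.002 0 0 0" --pt "1 -0.004 0 0 0" --pt "1 -0.006 0 0 0" --pt "1 -0.008 0 0 0" --pt "1 -0.008 0 0 0"

```text
clock: 14.35
tcp_pos: [574.7, -149.3, 141.1]
tool_rot: [-0.355, -3.12, -0.0]
ft_force: [1.1, -0.1, 0.3]
opening: 0.6
gripper_force: 0.0
```

```bash
python3 e.py
```

```text
top (344, 178, 9, 10) [[345, 178], [352, 183], [351, 187], [344, 185]]
side (338, 178, 58, 76) [[395, 191], [387, 232], [373, 253], [338, 237], [339, 225], [360, 178]]
```

```bash
cat > p.py <<'E'
from h import *
a=np.radians(-13);u=np.array([np.cos(a),np.sin(a),0]);v=np.array([-u[1],u[0],0]);z=np.array([0,0,1.])
H=np.array([525.5,-136,61])+51.5*u
for th in(1.4,1.5,1.6,1.7,1.8):
    P=H-102*np.cos(th)*u+102*np.sin(th)*z
    print(th,proj("side",[P+60*v,P-60*v]).round(1).tolist(),proj("top",[P+60*v,P-60*v]).round(1).tolist())
E
python3 p.py
```

```text
1.4 [[353.9, 185.2], [390.5, 200.3]] [[341.4, 190.1], [376.4, 198.2]]
1.5 [[355.5, 182.8], [392.1, 197.8]] [[342.1, 187.1], [377.1, 195.2]]
1.6 [[357.1, 180.7], [393.6, 195.6]] [[342.7, 184.1], [377.8, 192.3]]
1.7 [[358.7, 178.9], [395.1, 193.7]] [[343.4, 181.2], [378.4, 189.4]]
1.8 [[360.2, 177.3], [396.5, 192.0]] [[344.0, 178.4], [378.9, 186.5]]
```

The side-view lid corners match about 1.8 rad, so the lid is at its stop. Backing off and rising.

Request:
carry_out --pt "1 0.01 0 0 0" --pt "1 0.03 0 0 0" --pt "1 0.06 0 0 0" --pt "1 0.1 0 -0.03 0" --pt "1 0.12 0 -0.08 0"

```text
clock: 15.08
tcp_pos: [453.4, -121.8, 220.9]
tool_rot: [-0.353, -3.114, 0.0]
ft_force: [1.2, 0.2, 0.4]
opening: 0.8
gripper_force: 0.0
```

Request:
carry_out --pt "1 0 -0.05 -0.03 0" --pt "1 0 -0.1 -0.06 0" --pt "1 0 -0.15 -0.08 0" --pt "1 0 -0.2 -0.08 0" --pt "1 0 -0.25 -0.08 0"

```text
clock: 15.7
tcp_pos: [400.5, -367.2, 301.6]
tool_rot: [-0.355, -3.12, 0.0]
ft_force: [0.8, 0.0, -0.8]
opening: 0.7
gripper_force: 0.0
```

Request:
carry_out --pt "1 0 0 0 0" --pt "1 0 0 0 0" --pt "1 0 0 0 0" --pt "1 0 0 0 0"

```text
clock: 16.2
tcp_pos: [402.2, -364.8, 301.4]
tool_rot: [-0.351, -3.121, -0.001]
ft_force: [-0.3, 1.4, -0.2]
opening: 0.7
gripper_force: 0.0
```

```bash
python3 e.py
python3 - <<'E'
from h import *
a=camera("side")[130:270,170:410];b=camera("top")[150:240,170:410]
cv2.imwrite("pics/f.png",cv2.resize(np.vstack([a,b])[:,:,::-1],None,fx=2.6,fy=2.6,interpolation=cv2.INTER_CUBIC)[:600])
E
```

```text
top (340, 174, 40, 28) [[344, 178], [353, 174], [370, 178], [379, 187], [371, 201], [340, 190]]
side (338, 172, 59, 83) [[372, 172], [392, 180], [396, 191], [386, 233], [372, 254], [338, 237], [339, 225], [359, 185]]
```

View pics/f.png

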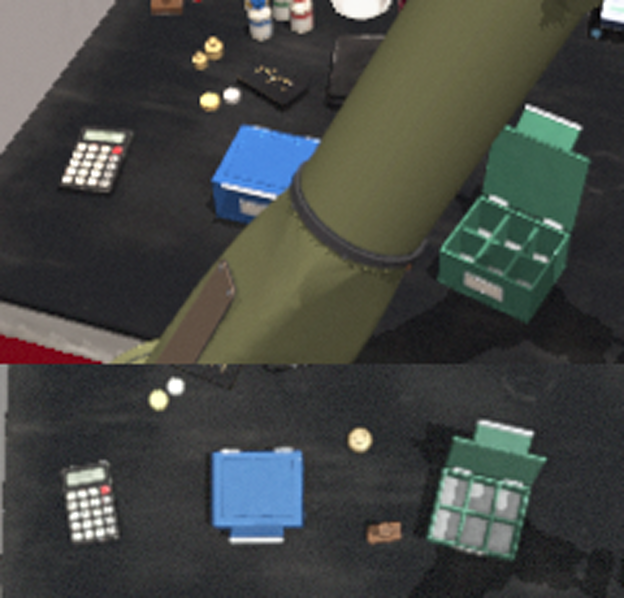

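The final view shows blue shut, with its lip at (255,540), and green open, with its lip at (505,425). The boxes, stamp, weight and calculator are where they started, and the arm is touching nothing, so I'll hand it in.

```bash
python3 -c "
from cell import env
print(env.sign_off())"
```

```text
the job is handed in; nothing more can be done
None
```

The job is handed in: the blue lid was pushed shut first, then the green lid flipped open to rest at its stop, at about 16 s on the clock with no visible shift of the boxes, stamp, weight or calculator (the pen was not re-checked, but the arm stayed above or away from it).

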